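Set the night lamp's three colour switches for bedtime

TASK

Set the little night lamp on the dresser for bedtime. Flip its coral switch all the way over to on (towards the yellow stripe) and its beige switch all the way over to off (towards the dark navy stripe), and leave the sky blue switch on, as it is.

Things in the scene. Friction and masses are not known exactly. Their poses are not given: they have to be found in the camera images.
- night_lamp: Night lamp, fixed: grey base, x -65..65, y -80..185, z 0..40 mm in its own frame; origin on the dresser under the middle switch; white dome, radius 43, at y 140, top 107 mm up. Own +x is the ON side (yellow stripe at x 52), -x the OFF side (navy stripe at x -52). Three switches, hinges along y at x 0, z 40, y -48, 0, 48 mm; black mounts 4 mm high. Which colour sits where varies.
- coral_tip (a point): Top end of the coral switch, 50 mm from its hinge. Upper 30 mm: paddle 10 mm thick (lamp x), 15 wide (lamp y); below: stem of 9 mm diameter. Site z points up along the switch. Swings 0.5 rad either side of upright between stops, where the tip is 24 mm beside the hinge and 84 mm above the dresser; friction (about 1.2 N at the tip) holds it where left. Starts off, leaning to lamp -x.
- beige_tip (a point): Top end of the beige switch, of the same shape, size and behaviour as the coral one. It starts on, leaning to the lamp's +x.
- blue_tip (a point): Top end of the sky blue switch, of the same shape, size and behaviour as the coral one. It starts on, leaning to the lamp's +x, and is to be left so.

How it is judged:
By the outcome, as a careful person would: the job done as asked, in the order asked, and still so for the second after the job is handed in, with the robot touching nothing.
It also fails if it takes over 35 s, if anything falls off the work surface, if the arm or the gripper's body presses on something with over 40 N, if the wrist force passes 120 N, or if a joint passes its speed limit or range.

ROBOT

A 6-joint arm with a two-finger parallel gripper is mounted at the origin on the work surface. World frame = base frame: x ahead of the robot, y to its left, z up, the work surface at z = 0. Lengths are in m, angles in rad, forces in N, time in s.
With the tool pointing down it reaches from about 0.375 to 0.975 m from the base axis. Payload 3.8 kg.
Tool frame: the origin (TCP) lies at the very end of the fingers, on their centre line; the grasp point (between the pads) lies 19 mm behind it; z points along the fingers, y is the direction in which the jaws open and shut (so a half turn about z gives the same grasp; the last joint's range is limited). The gripper opens to 85 mm and grips with 20 to 120 N. Pads are 22 mm wide; open, the fingers measure 114 mm over their backs; the gripper's body (76 mm by 85 mm) begins 54 mm behind the grasp point. The pads swing forward as they close: fully open they stand 13 mm farther back than shut.
Start: joints at [1.147, 0.264, 1.604, -0, 1.274, -0.037], TCP at [0.255, 0.625, 0.231] pointing down, gripper open.
Joint ranges: [-2.63, 2.63], [-0.94, 2.18], [0.31, 2.57], [-1.31, 4.45], [0, 2.66], [-2.55, 2.55]. Speed limits (rad/s): [2.57, 2.57, 3.14, 3.14, 3.14, 3.14].

INTERFACE

Orientations are given as a rotation vector (axis times angle).
In Python, from workcell import status, read_camera, camera_info, order gives the robot as it stands.
- The arm moves only by the tool move_arm, never from a script. Its argument "deltas" is a list of rows, each a list of 3 entries, a list of its own where there are three numbers: the turn, a rotation vector about the world's x, y, z as a fraction of full scale, then the shift along the world's x, y, z as a fraction of full scale, then the closure, from -1 (fully open) to 1 (shut), so that 0 is half open. A call has 1 to 20 rows; each row is the pose to reach, as a shift and turn from the pose commanded when the call began; what a row does not reach only later rows make up. Full scale, the value 1, is 0.1 m for a shift and pi/2 rad for a turn. A row lasts 1/8 s, in which the tool goes at most 62.5 mm and 10.7 degrees, less where a joint would pass 70% of its speed; a pose out of reach is approached as far as the arm can. A call with a number of a shift or a turn outside -1 to 1 is refused whole. A call with a gripper value outside its range is refused whole. The fingers move at their own pace and stop on an object; "grip_force" is the grip in N (left out, the last holds). Time passes only in rows, so rows that repeat a pose let the fingers close. It gives the time, the measured TCP pose, the force and the opening at its end, in the units of the state.
- status.read_state(): the state, without advancing time (a new reading comes with each control period).
- read_camera(name): name is "scene" or "top" or "wrist"; returns (picture, depth): 400x640x3 uint8, red, green, blue; 400x640 float32, m along the optical axis (not along the pixel's ray), 0 where there is no reading.
- camera_info(name): a dict with "K" (3x3 intrinsics, pixels), "R" (3x3) and "t" (3): a world point X has camera coordinates R X + t. Camera axes: x right, y down, z forward; pixel columns grow to the right and rows downward; lengths in m; the calibration is good to about 2 mm. A picture is of the moment at which its call begins: read the wrist's pose just before it. camera_info takes no time and is no camera call; for the wrist camera it gives the pose at the moment of the call.
- order.finish_job(): hands the job in, once; it reports no verdict.
The state is a dict: "time": time; "q": joint angles; "joint_vel": joint speeds; "joint_torque": joint torques, N m; "tool_pos": TCP position; "tcp_rot": TCP orientation; "wrist_force": force on the tool from outside, world axes, zero at the start; "torque": the same for the moment, N m; "width": opening from 0.0 (shut) to 1.0 (fully open).
Only numpy, scipy, OpenCV 4.12 (cv2) and the standard library are available. Lean on these libraries where they do the work, as an engineer would, in place of code of your own. Each camera call takes 0.05 s, during which the arm holds its last target. There are 200 camera calls.

## Working session

There is one attempt and no reset: what is moved stays moved. The work goes in short steps, Python scripts to look and compute and a tool call to move; the robot and the scene stay as the last step left them, time stands still between calls to the robot, and variables do not carry over. Pictures are saved under pics/ and viewed, about 8 in all and at most 12, crops included, and the job is handed in when it is done.

Besides the shell and the picture viewer there is one more tool, called after "Call:" as name([rows], argument=value, ...), one row to a line, values as JSON. move_arm: Moves the arm, as the interface text tells. Its arguments: {"type":"object","properties":{"deltas":{"type":"array","items":{"type":"array"}},"grip_force":{"type":"number"}},"required":["deltas"]}

```bash
mkdir -p pics; cat > h.py <<'E'
import numpy as np, cv2
from workcell import status, read_camera, camera_info, order
def cloud(name):
    ci=camera_info(name); im,d=read_camera(name)
    K,R,t=[np.array(ci[k],float) for k in("K","R","t")]
    v,u=np.mgrid[:400,:640]
    c=np.stack([(u-K[0,2])/K[0,0]*d,(v-K[1,2])/K[1,1]*d,d],-1)
    return im,d,(c-t.reshape(3))@R
E
python3 - <<'E'
from h import *
for n in("scene","top"):
    im,d,P=cloud(n); cv2.imwrite(f"pics/{n}0.png",im[...,::-1]); np.savez(f"{n}0.npz",im=im,P=P,d=d)
print(status.read_state())
E
```

```text
{'time': 0.1, 'q': array([ 1.14711283e+00,  2.64683149e-01,  1.60526663e+00,  4.27356587e-05,
        1.27374128e+00, -3.69155420e-02]), 'joint_vel': array([ 0.00018986, -0.00328788, -0.00072543, -0.00036953, -0.0002605 ,
        0.00064098]), 'joint_torque': array([-1.73290255e-05, -5.16705287e+01, -3.68590415e+01, -7.40858877e-05,
        6.24400098e-03, -5.87299489e-07]), 'tool_pos': array([0.25432331, 0.62451304, 0.2300672 ]), 'tcp_rot': array([-0.60367339, -3.08251737,  0.00319397]), 'wrist_force': array([ 0.72907416, -0.41695892,  0.61923954]), 'torque': array([-0.04493169,  0.01047721, -0.04390097]), 'width': 0.9988762754942118}
```

View pics/scene0.png

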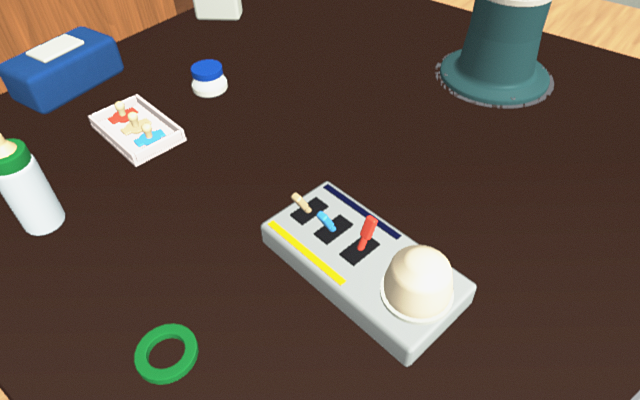

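View pics/top0.png

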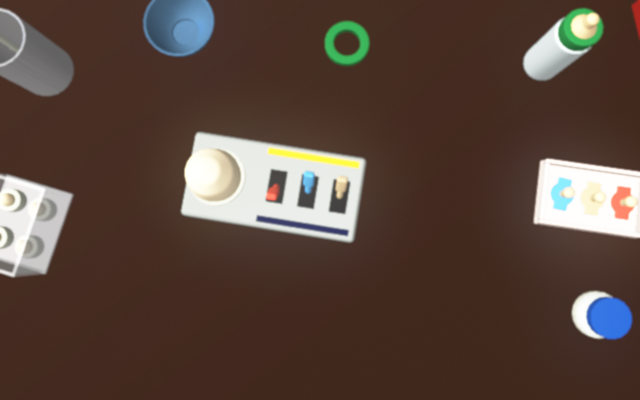

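The lamp is at about (270,185) in the top view. The coral switch sits next to the dome at (273,187) and leans to navy. Blue is in the middle at (308,182) and beige at the end at (341,187), both leaning to yellow.

```bash
python3 - <<'E'
from h import *
z=np.load("top0.npz"); im,P=z["im"],z["P"]; hsv=cv2.cvtColor(im,cv2.COLOR_RGB2HSV)
v,u=np.mgrid[:400,:640]; box=(u>170)&(u<380)&(v>120)&(v<255)
m=box&(P[...,2]>.033)&(P[...,2]<.046)
pts=P[m][:,:2].astype(np.float32)
r=cv2.minAreaRect(pts*1000); print("rect",r)
H,S,V=[hsv[...,i].astype(int) for i in range(3)]
ye=box&(H>22)&(H<35)&(S>180)&(V>150); na=box&(H>108)&(H<130)&(S>100)&(P[...,2]>.03)
yc,nc=P[ye].mean(0),P[na].mean(0); print("yellow",yc,ye.sum(),"navy",nc,na.sum())
dome=box&(P[...,2]>.095); dc=P[dome].mean(0); print("dome",dc,P[box][:,2].max())
for n,mm in dict(coral=(H<6)&(S>150)&(V>120),blue=(H>95)&(H<107)&(S>120),beige=(H>10)&(H<22)&(S>60)&(V>130)&(u>325)).items():
    q=P[box&mm&(P[...,2]>.06)]; t=q[q[:,2]>q[:,2].max()-.006]; print(n,len(q),q.mean(0),q[:,2].max(),t.mean(0))
ex=(yc-nc)[:2]; a=np.arctan2(ex[1],ex[0]); print("lamp x ang",a)
R=np.array([[np.cos(a),-np.sin(a)],[np.sin(a),np.cos(a)]])
o1=np.array(r[0])/1000-R@[0,.0525]; o2=dc[:2]-R@[0,.14]; print("origin",o1,o2, "stripe mid",((yc+nc)/2)[:2])
E
```

```text
rect ((565.1537475585938, 77.48892211914062), (264.95159912109375, 130.06214904785156), 82.35081481933594)
yellow [0.60892919 0.01705396 0.0475674 ] 244 navy [0.50650716 0.02785828 0.04444799] 248
dome [0.56794138 0.14912714 0.1558294 ] 0.779851248764388
coral 82 [0.54972407 0.0722459  0.08618388] 0.779851248764388 [ 0.47780615 -0.00495032  0.77985125]
blue 118 [0.57000197 0.02284292 0.08218425] 0.779851248764388 [ 0.47780615 -0.00495032  0.77985125]
beige 98 [ 0.5631685  -0.02399051  0.07333807] 0.08659120558716084 [ 0.56801941 -0.02677955  0.08298858]
lamp x ang -0.10509958870734912
origin [0.55964617 0.02527861] [0.55325451 0.00989964] stripe mid [0.55771817 0.02245612]
```

Call:
move_arm([
  [[0,0,0.1],[0.24,-0.5,0],1],
  [[0,0,0.163],[0.47,-1,0],1],
  [[0,0,0.163],[0.47,-1,0],1],
])

```text
time: 0.48
tool_pos: [0.3026, 0.5218, 0.2305]
tcp_rot: [-0.21, -3.134, 0.004]
wrist_force: [0.3, -1.2, 0.3]
width: 0.383
```

Call:
move_arm([
  [[0,0,0],[0.24,-0.5,0],1],
  [[0,0,0],[0.47,-1,0],1],
])

```text
time: 0.72
tool_pos: [0.3487, 0.4249, 0.231]
tcp_rot: [-0.204, -3.135, -0.0]
wrist_force: [1.1, 0.1, 0.2]
width: 0.003
```

Call:
move_arm([
  [[0,0,0],[0.24,-0.5,0],1],
  [[0,0,0],[0.47,-1,0],1],
])

```text
time: 0.98
tool_pos: [0.396, 0.3245, 0.2312]
tcp_rot: [0.205, 3.135, 0.001]
wrist_force: [0.6, -0.1, 0.4]
width: -0.004
```

Call:
move_arm([
  [[0,0,0],[0.24,-0.5,0],1],
  [[0,0,0],[0.47,-1,0],1],
])

```text
time: 1.23
tool_pos: [0.4433, 0.2244, 0.2313]
tcp_rot: [0.205, 3.134, 0.001]
wrist_force: [0.0, 0.6, -0.9]
width: 0.001
```

Call:
move_arm([
  [[0,0,0],[0.24,-0.5,0],1],
  [[0,0,0],[0.4,-1,0],1],
  [[0,0,0],[0.4,-1,0],1],
])

```text
time: 1.6
tool_pos: [0.4838, 0.1228, 0.2312]
tcp_rot: [0.214, 3.134, -0.001]
wrist_force: [-0.7, 0.1, -0.1]
width: -0.005
```

Call:
move_arm([
  [[0,0,0],[0.26,-0.43,0],1],
  [[0,0,0],[0.26,-0.43,0],1],
])

```text
time: 1.85
tool_pos: [0.5098, 0.0817, 0.2312]
tcp_rot: [0.209, 3.134, 0.0]
wrist_force: [0.2, 0.2, -0.3]
width: 0.0
```

```bash
python3 - <<'E'
from h import *
im,d,P=cloud("wrist"); cv2.imwrite("pics/w1.png",im[...,::-1])
hsv=cv2.cvtColor(im,cv2.COLOR_RGB2HSV); H,S,V=[hsv[...,i].astype(int) for i in range(3)]
ok=(d>0)&(P[...,2]<.1)
for n,mm in dict(coral=(H<6)&(S>150)&(V>120),blue=(H>95)&(H<107)&(S>120),beige=(H>10)&(H<22)&(S>60)&(V>130)).items():
    q=P[ok&mm&(P[...,2]>.06)]
    if len(q)>20:
        t=q[q[:,2]>q[:,2].max()-.006]; print(n,len(q),q.mean(0).round(4),q[:,2].max().round(4),t.mean(0).round(4))
for n,m in dict(y=(H>22)&(H<35)&(S>180)&(V>150),n=(H>108)&(H<130)&(S>100)).items():
    q=P[ok&m&(P[...,2]>.03)]
    if len(q)>20: print(n,len(q),q.mean(0).round(4),cv2.minAreaRect((q[:,:2]*1000).astype(np.float32)))
E
```

```text
coral 43 [0.549  0.0735 0.0823] 0.087 [0.5472 0.0733 0.0839]
blue 184 [0.5718 0.0232 0.0733] 0.0859 [0.5764 0.0218 0.0825]
beige 318 [0.5721 0.1109 0.0756] 0.094 [0.5908 0.1426 0.0903]
y 367 [ 0.6085 -0.0075  0.0415] ((608.3877563476562, -7.453697204589844), (86.20181274414062, 9.107131958007812), 82.67198944091797)
n 891 [0.5099 0.0303 0.0415] ((541.2803344726562, 28.240867614746094), (138.87918090820312, 73.36626434326172), 82.47041320800781)
```

View pics/w1.png

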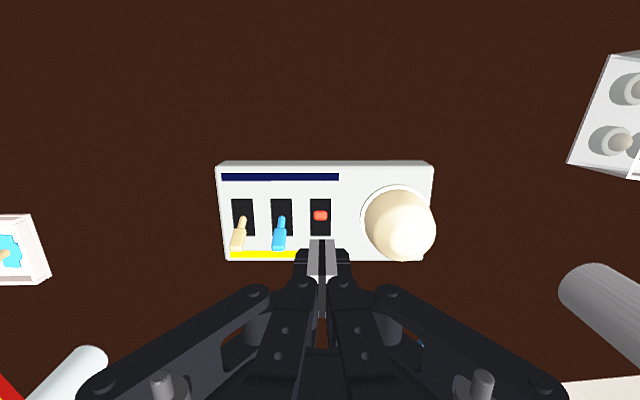

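The view confirms the lamp angle at about 82.6°. The coral tip is at (320,215), just ahead of the shut fingers. I'll lower on its navy side.

Call:
move_arm([
  [[0,0,0],[0,-0.01,-0.5],1],
  [[0,0,0],[0,-0.01,-1],1],
  [[0,0,0],[0,-0.01,-1],1],
])

```text
time: 2.28
tool_pos: [0.5038, 0.0825, 0.1269]
tcp_rot: [-0.202, -3.125, 0.002]
wrist_force: [0.2, -0.6, 0.2]
width: 0.003
```

Call:
move_arm([
  [[0,0,0],[0,0,-0.4],1],
  [[0,0,0],[0,0,-0.65],1],
  [[0,0,0],[0,0,-0.65],1],
])

```text
time: 2.65
tool_pos: [0.508, 0.0822, 0.0664]
tcp_rot: [-0.204, -3.133, -0.0]
wrist_force: [-0.1, 0.5, -0.0]
width: 0.003
```

Call:
move_arm([
  [[0,0,0],[0.1,-0.013,0],1],
  [[0,0,0],[0.2,-0.026,0],1],
  [[0,0,0],[0.28,-0.036,0],1],
  [[0,0,0],[0.36,-0.047,0],1],
  [[0,0,0],[0.43,-0.056,0],1],
  [[0,0,0],[0.48,-0.062,0],1],
  [[0,0,0],[0.5,-0.065,0],1],
  [[0,0,0],[0.5,-0.065,0],1],
])

```text
time: 3.65
tool_pos: [0.5589, 0.0745, 0.0661]
tcp_rot: [0.205, 3.134, -0.0]
wrist_force: [-0.8, -0.5, 0.9]
width: -0.004
```

Call:
move_arm([
  [[0,0,0],[0.02,-0.003,0],1],
  [[0,0,0],[0.04,-0.005,0],1],
  [[0,0,0],[0.04,-0.005,0],1],
])

```text
time: 4.03
tool_pos: [0.5623, 0.0741, 0.066]
tcp_rot: [-0.205, -3.134, 0.0]
wrist_force: [-2.4, -0.4, -1.1]
width: 0.0
```

Call:
move_arm([
  [[0,0,0],[0.02,-0.003,0],1],
  [[0,0,0],[0.03,-0.004,0],1],
  [[0,0,0],[0.03,-0.004,0],1],
])

```text
time: 4.4
tool_pos: [0.5654, 0.0738, 0.0662]
tcp_rot: [-0.205, -3.134, 0.0]
wrist_force: [-3.9, 0.1, 0.2]
width: -0.0
```

```bash
python3 - <<'E'
from h import *
a=cloud("scene")[0][160:320,230:430]; b=cloud("top")[0][120:250,170:380]
a=cv2.resize(a,(600,480)); cv2.imwrite("pics/c2.png",a[...,::-1])
print(status.read_state()["wrist_force"])
E
```

```text
[-2.93246254  0.27946019 -0.10146447]
```

View pics/c2.png

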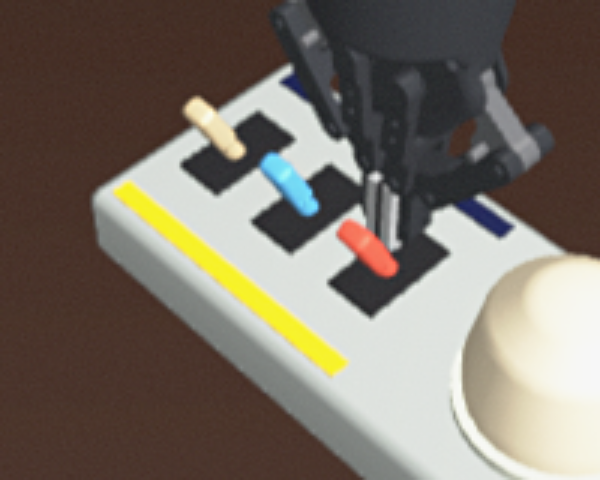

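Coral at (365,250) now leans to yellow like blue, but the force is still only at friction level. I'll push on until it reaches the stop.

Call:
move_arm([
  [[0,0,0],[0.02,-0.003,0],1],
  [[0,0,0],[0.03,-0.004,0],1],
  [[0,0,0],[0.03,-0.004,0],1],
])

```text
time: 4.88
tool_pos: [0.5659, 0.0737, 0.066]
tcp_rot: [-0.205, -3.129, 0.0]
wrist_force: [-11.0, 1.9, 5.6]
width: 0.002
```

Call:
move_arm([
  [[0,0,0],[0.02,-0.003,0],1],
  [[0,0,0],[0.02,-0.003,0],1],
])

```text
time: 5.12
tool_pos: [0.5661, 0.0736, 0.0658]
tcp_rot: [-0.205, -3.125, -0.0]
wrist_force: [-14.6, 3.0, 10.1]
width: 0.002
```

Coral is on its stop: the force rises with no travel. I'll back off, lift and go to beige's yellow side.

Call:
move_arm([
  [[0,0,0],[-0.15,0.02,0],1],
  [[0,0,0],[-0.35,0.045,0],1],
  [[0,0,0],[-0.35,0.045,0.4],1],
  [[0,0,0],[-0.35,0.045,0.9],1],
  [[0,0,0],[-0.35,0.045,0.9],1],
])

```text
time: 5.75
tool_pos: [0.5407, 0.0779, 0.1624]
tcp_rot: [0.204, 3.121, 0.003]
wrist_force: [0.6, 0.1, -0.5]
width: -0.003
```

Call:
move_arm([
  [[0,0,0],[0.35,-0.5,0],1],
  [[0,0,0],[0.72,-1,0],1],
  [[0,0,0],[0.72,-1,0],1],
])

```text
time: 6.12
tool_pos: [0.6103, -0.026, 0.156]
tcp_rot: [0.211, 3.131, -0.002]
wrist_force: [-1.0, 0.2, -0.5]
width: 0.002
```

Call:
move_arm([
  [[0,0,0],[0,-0.06,0],1],
  [[0,0,0],[0,-0.06,-0.5],1],
  [[0,0,0],[0,-0.06,-0.9],1],
  [[0,0,0],[0,-0.06,-0.9],1],
])

```text
time: 6.62
tool_pos: [0.603, -0.0272, 0.0621]
tcp_rot: [-0.203, -3.126, -0.0]
wrist_force: [-0.4, -0.6, 0.2]
width: 0.002
```

```bash
python3 - <<'E'
from h import *
print(status.read_state()["tool_pos"])
a=cloud("scene")[0][160:320,230:430]
cv2.imwrite("pics/c3.png",cv2.resize(a,(600,480))[...,::-1])
E
```

```text
[ 0.60295986 -0.02723192  0.06214343]
```

View pics/c3.png

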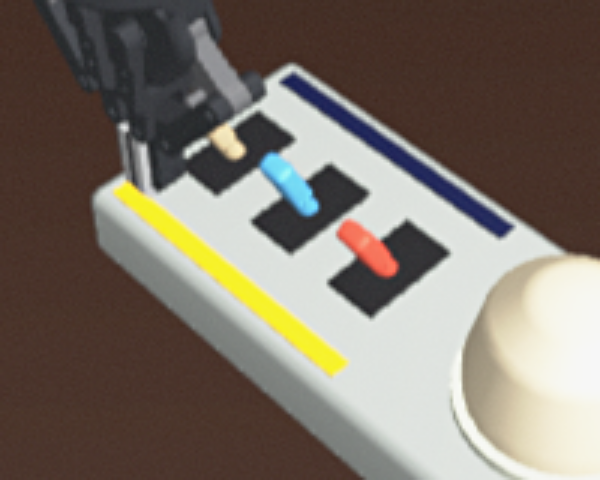

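Coral at (365,250) is parallel to blue, so it is fully on. The finger stands on the yellow side of beige, clear of blue. Now I'll push towards navy.

Call:
move_arm([
  [[0,0,0],[-0.1,0.008,0],1],
  [[0,0,0],[-0.2,0.021,0],1],
  [[0,0,0],[-0.28,0.031,0],1],
  [[0,0,0],[-0.36,0.042,0],1],
  [[0,0,0],[-0.43,0.051,0],1],
  [[0,0,0],[-0.48,0.057,0],1],
  [[0,0,0],[-0.52,0.062,0],1],
  [[0,0,0],[-0.52,0.062,0],1],
])

```text
time: 7.68
tool_pos: [0.5546, -0.0222, 0.0658]
tcp_rot: [-0.205, -3.133, -0.0]
wrist_force: [0.5, 0.1, 1.5]
width: 0.0
```

Call:
move_arm([
  [[0,0,0],[-0.02,0.003,0],1],
  [[0,0,0],[-0.03,0.004,0],1],
  [[0,0,0],[-0.03,0.004,0],1],
])

```text
time: 8.05
tool_pos: [0.5535, -0.022, 0.0666]
tcp_rot: [0.205, 3.133, -0.0]
wrist_force: [5.7, -0.2, -0.6]
width: 0.001
```

Call:
move_arm([
  [[0,0,0],[-0.03,0.004,0],1],
  [[0,0,0],[-0.03,0.004,0],1],
])

```text
time: 8.3
tool_pos: [0.5527, -0.0219, 0.0676]
tcp_rot: [0.205, 3.128, -0.001]
wrist_force: [8.9, -1.7, -0.6]
width: -0.001
```

Call:
move_arm([
  [[0,0,0],[-0.02,0.003,0],1],
  [[0,0,0],[-0.02,0.003,0],1],
])

```text
time: 8.55
tool_pos: [0.5522, -0.0217, 0.0683]
tcp_rot: [0.205, 3.125, -0.001]
wrist_force: [10.3, -1.6, -0.9]
width: -0.006
```

Call:
move_arm([
  [[0,0,0],[0.15,-0.02,0],1],
  [[0,0,0],[0.4,-0.052,0],1],
  [[0,0,0],[0.4,-0.052,0.4],1],
  [[0,0,0],[0.4,-0.052,0.9],1],
  [[0,0,0],[0.4,-0.052,0.9],1],
])

```text
time: 9.18
tool_pos: [0.5902, -0.0266, 0.1606]
tcp_rot: [0.205, 3.129, -0.0]
wrist_force: [0.2, 0.6, 0.7]
width: -0.0
```

Call:
move_arm([
  [[0,0,0],[0.2,-0.5,0.2],1],
  [[0,0,0],[0.2,-1,0.3],1],
  [[0,0,0],[0.2,-1,0.3],1],
])

```text
time: 9.55
tool_pos: [0.6069, -0.1293, 0.1855]
tcp_rot: [-0.211, -3.132, 0.001]
wrist_force: [-0.3, 1.5, -0.2]
width: 0.002
```

```bash
python3 - <<'E'
from h import *
a=cloud("scene")[0][160:320,230:430]; im,d,P=cloud("top"); b=im[120:250,170:380]
cv2.imwrite("pics/c4.png",np.hstack([cv2.resize(a,(400,320)),cv2.resize(b,(400,320))])[...,::-1])
hsv=cv2.cvtColor(im,cv2.COLOR_RGB2HSV); H,S,V=[hsv[...,i].astype(int) for i in range(3)]
v,u=np.mgrid[:400,:640]; box=(u>250)&(u<365)&(v>120)&(v<255)&(P[...,2]<.1)&(P[...,2]>.055)
R=np.array([[.9915,-.13],[.13,.9915]])
for n,mm in dict(coral=(H<6)&(S>150)&(V>120),blue=(H>95)&(H<107)&(S>120),beige=(H>10)&(H<22)&(S>60)&(V>130)&(u>325)).items():
    q=P[box&mm]; l=(q[:,:2]-[.559,.025])@R.T
    w=np.c_[l@np.eye(2)] ; x=(q[:,:2]-[.559,.025])@[.9915,-.13]
    print(n,len(q),"tilt fit deg",np.degrees(np.arctan2(np.median(x),np.median(q[:,2]-.04))).round(1),"x range",np.percentile(x,[5,95]).round(4))
E
```

```text
coral 145 tilt fit deg 21.3 x range [0.0049 0.023 ]
blue 149 tilt fit deg 18.5 x range [0.0038 0.0208]
beige 100 tilt fit deg -23.0 x range [-0.0265 -0.0069]
```

View pics/c4.png

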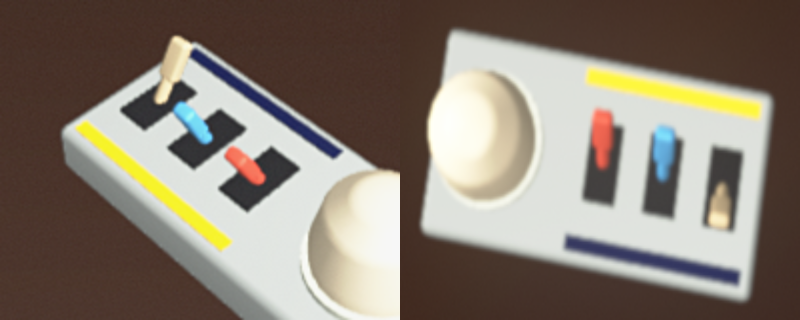

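Coral at (600,138) and blue at (663,152) lean to yellow, and beige at (720,205) leans to navy. As a last check, I'll compare with the starting stop angles using the same measure.

```bash
python3 - <<'E'
from h import *
z=np.load("top0.npz"); im2,d2,P2=cloud("top")
v,u=np.mgrid[:400,:640]
for tag,im,P in (("start",z["im"],z["P"]),("now",im2,P2)):
    hsv=cv2.cvtColor(im,cv2.COLOR_RGB2HSV); H,S,V=[hsv[...,i].astype(int) for i in range(3)]
    box=(u>250)&(u<365)&(v>120)&(v<255)&(P[...,2]<.1)&(P[...,2]>.055)
    for n,mm in dict(coral=(H<6)&(S>150)&(V>120),blue=(H>95)&(H<107)&(S>120),beige=(H>10)&(H<22)&(S>60)&(V>130)&(u>325)).items():
        q=P[box&mm]; x=(q[:,:2]-[.559,.025])@[.9915,-.13]
        print(tag,n,len(q),np.degrees(np.arctan2(np.median(x),np.median(q[:,2]-.04))).round(1),np.percentile(x,[5,95]).round(4))
s=status.read_state(); print(s["time"],s["wrist_force"].round(1))
E
```

```text
start coral 85 -19.7 [-0.0238 -0.0055]
start blue 126 17.4 [0.0043 0.0203]
start beige 107 16.7 [0.0036 0.0163]
now coral 146 20.7 [0.0044 0.0231]
now blue 148 18.0 [0.0041 0.0208]
now beige 95 -23.1 [-0.0265 -0.0068]
9.7 [-0.6 -0.4  0.1]
```

Coral and beige now lean at least as far as switches that started on their stops, and blue hasn't changed.

```bash
python3 -c "from workcell import order; print(order.finish_job())"
```

```text
the job is handed in; nothing more can be done
None
```

The night lamp is set and the job is handed in: coral is on, then beige was flipped off, and blue was left on as it was. I pushed both switches with the shut fingers at about 66 mm height. It took about 10 s of the 35 s allowed.

- **Stops:** I pushed each switch until the force rose with almost no further travel. The peak wrist force was about 18 N for coral and 10 N for beige, well under the limits. Beige's contact was a little less definite, because the tool rose about 2 mm during the last push.
- **Camera check:** This compares the switch angles now with the switches that started on their stops. The measure reads low, so only the comparison counts:

| Switch | Start | Now |
|---|---|---|
| Coral | -19.7° | +20.7° |
| Beige | +16.7° | -23.1° |
| Blue | +17.4° | +18.0° |

Coral and beige lean at least as far as switches known to be on their stops, and blue's change is within the noise. At hand-in the arm was clear of the lamp with the wrist force near zero. No check failed.

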